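# Swap the lights back onto their chargers

### The arm

A 7-joint arm with a two-finger parallel gripper is mounted at the origin on the work surface. World frame = base frame: x ahead of the robot, y to its left, z up, the work surface at z = 0. Lengths are in m, angles in rad, forces in N, time in s.
With the tool pointing down it reaches from about 0.425 to 0.925 m from the base axis. Payload 6.8 kg.
Tool frame: the origin (TCP) lies on the front face of the gripper's body, between the roots of the fingers; the fingertips stand 73 mm ahead of it and the grasp point (between the pads) lies 54 mm ahead of it; z points along the fingers, y is the line along which they close (so a half turn about z gives the same grasp; the last joint's range is limited). The gripper opens to 85 mm and grips with 20 to 120 N. Pads are 22 mm wide; open, the fingers measure 114 mm over their backs; the gripper's body (76 mm by 85 mm) begins 54 mm behind the grasp point. The pads swing forward as they close: fully open they stand 13 mm farther back than shut.
Start: joints at [1.198, 0.477, 0.022, 1.555, -0.011, 1.109, -0.083], TCP at [0.177, -0.651, 0.304] pointing down, gripper open.
Joint ranges: [-2.96, 2.96], [-0.34, 2.1], [-1.41, 1.46], [0.24, 2.44], [-1.37, 4.51], [0.17, 1.92], [-2.96, 2.96]. Speed limits (rad/s): [2.39, 2.39, 3.14, 3.14, 3.14, 3.14, 3.14].

### API

Orientations are given as a unit quaternion [w, x, y, z].
In Python, from station import bot, optics gives the robot as it stands.
- The arm moves only by the tool drive_tool, never from a script. Its argument "deltas" is a list of rows, each an object with "gripper": the closure in counts, from 0 (fully open) to 255 (shut); "offset": the shift along the tool's x, y, z in units of 1000 mm (1.0 is 1000 mm), a list of three; "angular": the turn, a rotation vector about the tool's x, y, z in units of 45 degrees (1.0 is 45 degrees), a list of three. In form: [{"gripper": gripper, "offset": [dx, dy, dz], "angular": [rx, ry, rz]}, ...]. A call has 1 to 5 rows; each row is the pose to reach, as a shift and turn from the pose commanded when the call began, along the tool's axes at that moment; what a row does not reach only later rows make up. A row lasts 1/10 s, in which the tool goes at most 50 mm and 8.59 degrees, less where a joint would pass 70% of its speed; a pose out of reach is approached as far as the arm can. A call with a number of a shift or a turn outside -1 to 1 is refused whole. A call with a gripper value outside its range is refused whole. The fingers move at their own pace and stop on an object; "grip_force" is the grip in N (left out, the last holds). Time passes only in rows, so rows that repeat a pose let the fingers close. It gives the time, the measured TCP pose, the force, the opening and the grip force at its end, in the units of the state.
- bot.get_obs(): the state, without advancing time (a new reading comes with each control period).
- optics.read_camera(name): name is "scene" or "top"; returns the picture (480x640x3 uint8, blue, green, red); there is no depth.
- optics.camera_model(name): a dict with "fx", "fy", "cx", "cy" (pixels), "dist" ([k1, k2, p1, p2, k3] as OpenCV has them; the pictures are not rectified), "cam_to_world" (4x4, takes a point from camera to world coordinates). Camera axes: x right, y up, looking along -z (the intrinsics and any distortion apply to the point x, -y, -z); pixel columns grow to the right and rows downward; lengths in m; the calibration is good to about 2 mm. A picture is of the moment at which its call begins. camera_model takes no time and is no camera call.
- bot.hand_in(): hands the job in; it is judged then, once.
The state is a dict: "t": time; "q": joint angles; "joint_vel": joint speeds; "joint_torque": joint torques, N m; "eef_pos": TCP position; "tool_rot": TCP orientation; "contact_force": force on the tool from outside, world axes, zero at the start; "torque": the same for the moment, N m; "gripper_width": opening from 0.0 (shut) to 1.0 (fully open); "grasp_force": force on a finger pad.
Only numpy, scipy, OpenCV 4.12 (cv2) and the standard library are available. Lean on these libraries where they do the work, as an engineer would, in place of code of your own. Each camera call takes 0.05 s, during which the arm holds its last target. There are 200 camera calls.

### The job

After dusting, the tube lamp and the bicycle rear light were left on the vase's and the blue case's places, and the vase and the case on the two chargers. Swap them back: the tube lamp upright in the middle of the round charging disc, the rear light lens up in the middle of the oblong charging plate and lying along it, the vase upright in the middle of the round cork coaster, and the blue case lid up in the middle of the grey felt mat and lying along it. The empty square rubber pad is free for parking; do not tip the vase or the lamp over, and do not shove the bowl of cells.

Things in the scene. Friction and masses are not known exactly. Their poses are not given: they have to be found in the camera images.
- tube_lamp: Portable tube lamp standing upright: frosted white tube 44 mm in diameter on a round aluminium foot 54 mm in diameter and 14 mm high, with an aluminium cap; 112 mm high in all, about 180 g. Origin at the centre of its underside, z up along the tube.
- rear_light: Bicycle rear light lying lens up: oblong, 72 mm long (its x), 34 mm wide (its y), 30 mm high, black housing below and ribbed red lens on top, about 75 g. Origin at the centre of its underside.
- vase: Empty white ceramic bud vase standing upright, 110 mm high: foot 52 mm in diameter, belly 66 mm in diameter at 30 to 44 mm up, narrow neck 36 mm in diameter from 78 to 100 mm up, lip 44 mm in diameter at the top; about 280 g. Origin at the centre of its underside, z up.
- blue_case: Closed blue plastic case with a hinged lid (it stays shut): 96 mm long (its x), 54 mm wide (its y), 34 mm high, two flat latches on one long side and two hinges on the other, all clear of the middle; about 190 g. Origin at the centre of its underside.
- lamp_charger: The tube lamp's charging disc: round, white plastic, 90 mm in diameter, 8 mm thick with a flat top bearing two brass contacts and a thin grey ring; fixed to the shelf. Origin at the centre of its underside.
- light_charger: The rear light's charging plate: black plastic oblong, 116 mm long (its x), 80 mm wide (its y), 8 mm thick with a flat top bearing two brass contacts; fixed to the shelf. Origin at the centre of its underside.
- coaster: The vase's coaster: round cork disc 116 mm in diameter, 8 mm thick, flat; fixed to the shelf. Origin at the centre of its underside.
- case_mat: The blue case's mat: large grey felt oblong, 144 mm long (its x), 92 mm wide (its y), 8 mm thick, flat; fixed to the shelf. Origin at the centre of its underside.
- free_pad: Empty square anti-slip pad of ribbed dark rubber, 110 by 110 mm, 8 mm thick, flat; fixed to the shelf. Nothing belongs on it. Origin at the centre of its underside.
- bowl: Aluminium bowl of AA cells, 106 mm in diameter at the rim, 42 mm high, loose on the shelf; a bystander that stands among the other places. Origin at the centre of its underside. (All the places lie at least 145 mm apart, centre to centre; small flat things up to 9 mm high lie between them, taller ones only along the far edge and the sides of the shelf.)
There are look-alikes about, which are no part of the job. There is more than one size of the blue_case; the job needs the smallest.

How it is judged:
At the end, for the whole second after the job is handed in: Lamp and rear light centred within 12 mm on the charging disc and plate, vase and case within 15 mm on the coaster and felt mat; rear light lens up and case lid up, along plate and mat within 0.22 rad, either way round; all flat on their places (within 0.1 rad), released, at rest (horizontal distance between tube_lamp and lamp_charger below 0.012 m and z of tube_lamp in the frame of lamp_charger between 0.004 and 0.012 m and angle between each of tube_lamp, rear_light, vase, blue_case's own z axis and vertical below 0.1 rad and linear speed of each of tube_lamp, rear_light, vase, blue_case below 0.02 m/s and angular speed of each of tube_lamp, rear_light, vase, blue_case below 0.1 rad/s and horizontal distance between rear_light and light_charger below 0.012 m and z of rear_light in the frame of light_charger between 0.004 and 0.012 m and angle between the x axis of rear_light and the x axis of light_charger, either way round below 0.22 rad and horizontal distance between vase and coaster below 0.015 m and z of vase in the frame of coaster between 0.004 and 0.012 m and horizontal distance between blue_case and case_mat below 0.015 m and z of blue_case in the frame of case_mat between 0.004 and 0.012 m and angle between the x axis of blue_case and the x axis of case_mat, either way round below 0.22 rad); the robot touches nothing.
It fails at once if the vase is tipped (leans more than 35 degrees) (angle between vase's own z axis and vertical above 0.61 rad).
It fails at once if the tube lamp is tipped (leans more than 35 degrees) (angle between tube_lamp's own z axis and vertical above 0.61 rad).
It fails at once if the bowl of cells is shoved more than 20 mm from where it stood (distance of bowl from where it was at the start of the episode above 0.02 m).
It also fails if it takes over 144 s, if anything falls off the work surface, if the arm or the gripper's body presses on something with over 40 N, if the wrist force passes 120 N, or if a joint passes its speed limit or range.

## Working session

There is one attempt and no reset: what is moved stays moved. The work goes in short steps, Python scripts to look and compute and a tool call to move; the robot and the scene stay as the last step left them, time stands still between calls to the robot, and variables do not carry over. Pictures are saved under pics/ and viewed, at most 14 in all, crops included, and the job is handed in when it is done.

Besides the shell and the picture viewer there is one more tool, called after ">>>" by a JSON object that holds its "name" and its "arguments". drive_tool: Moves the arm, as the interface text tells. Its arguments: {"type":"object","properties":{"deltas":{"type":"array"},"grip_force":{"type":"number"}},"required":["deltas"]}

```bash
ls; mkdir -p pics; python3 - <<'E'
from station import bot, optics
import cv2
for n in("scene","top"):
    cv2.imwrite(f"pics/{n}0.png",optics.read_camera(n)); m=optics.camera_model(n); print(n,m)
print(bot.get_obs())
E
```

```text
pics
scene {'fx': 508.73721755628236, 'fy': 508.73721755628236, 'cx': 327.67488935066507, 'cy': 235.89453820757822, 'dist': array([-0.07474256,  0.        ,  0.        ,  0.        ,  0.        ]), 'cam_to_world': array([[ 0.89718251, -0.36815173,  0.24398329,  0.67041806],
       [ 0.44158877,  0.75765745, -0.4805773 , -0.45894864],
       [-0.00793039,  0.53890583,  0.84232868,  0.83111835],
       [ 0.        ,  0.        ,  0.        ,  1.        ]])}
top {'fx': 463.64117697234, 'fy': 463.64117697234, 'cx': 316.09342158157915, 'cy': 245.26025170578737, 'dist': array([-0.03388091,  0.        ,  0.        ,  0.        ,  0.        ]), 'cam_to_world': array([[-0.02772628,  0.99668204, -0.07652564,  0.39393932],
       [-0.99881527, -0.02456006,  0.0420102 ,  0.02277892],
       [ 0.03999134,  0.07759976,  0.9961822 ,  0.86804344],
       [ 0.        ,  0.        ,  0.        ,  1.        ]])}
{'t': 0.1, 'q': array([ 1.19789362,  0.4776998 ,  0.02230847,  1.55634058, -0.01150103,
        1.10928368, -0.08305596]), 'joint_vel': array([ 3.06694965e-04, -1.84132346e-03, -1.51200387e-03, -2.44406463e-03,
        2.06039279e-04, -1.52868826e-03, -6.16251689e-05]), 'joint_torque': array([ 3.94379589e-03, -5.97764003e+01,  1.61336381e+00, -2.81957996e+01,
        1.27676589e-02,  5.01129936e-03,  1.07250486e-05]), 'eef_pos': array([ 0.1765717 , -0.65107429,  0.30303907]), 'tool_rot': array([-7.86879890e-04,  9.91241207e-01,  1.32061453e-01, -1.54771901e-04]), 'contact_force': array([ 0.30901021,  0.51838432, -0.26368734]), 'torque': array([-0.00531415, -0.04387544, -0.04788738]), 'grasp_force': 0.0, 'gripper_width': 0.9961794893226226}
```

View pics/scene0.png

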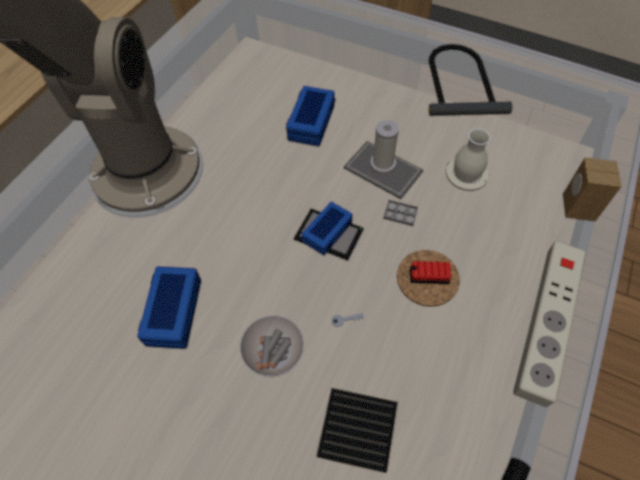

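View pics/top0.png

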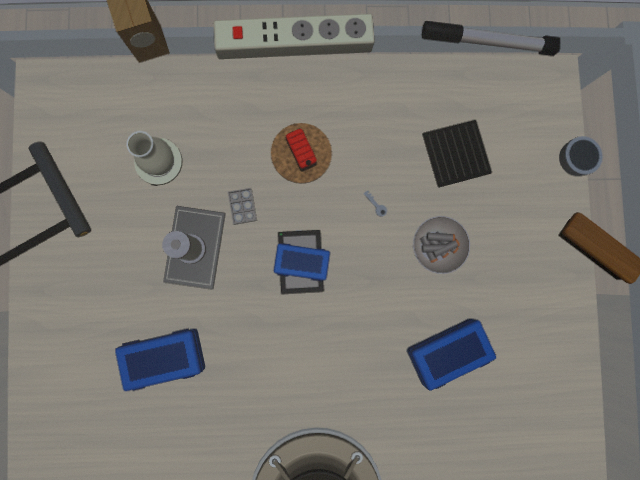

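```bash
cat > h.py <<'E'
from station import bot, optics
import cv2, numpy as np
def proj(n,P):
    m=optics.camera_model(n); T=np.linalg.inv(m["cam_to_world"]); P=np.atleast_2d(P).astype(float)
    c=(P@T[:3,:3].T+T[:3,3])*[1,-1,-1]
    K=np.array([[m["fx"],0,m["cx"]],[0,m["fy"],m["cy"]],[0,0,1]])
    return cv2.projectPoints(c,np.zeros(3),np.zeros(3),K,m["dist"])[0][:,0]
def ortho(n,z,x0=.3,x1=.75,y0=-.3,y1=.4,s=1100,im=None):
    # row = (x1-x)*s, col=(y1-y)*s
    im=optics.read_camera(n) if im is None else im
    X,Y=np.meshgrid(np.arange(x1,x0,-1/s),np.arange(y1,y0,-1/s),indexing="ij")
    P=np.stack([X,Y,0*X+z],-1)
    uv=proj(n,P.reshape(-1,3)).reshape(*X.shape,2).astype(np.float32)
    o=cv2.remap(im,uv[...,0],uv[...,1],cv2.INTER_CUBIC)
    for i in range(int(x0*20+.99),int(x1*20)+1): cv2.putText(o,f"{i/20:.2f}",(0,int((x1-i/20)*s)+4),0,.35,(0,0,255)); cv2.line(o,(28,int((x1-i/20)*s)),(36,int((x1-i/20)*s)),(0,0,255))
    for i in range(-6,9):
        c=int((y1-i/20)*s)
        if 0<=c<o.shape[1]: cv2.putText(o,f"{i/20:.2f}",(c-14,o.shape[0]-2),0,.35,(0,0,255)); cv2.line(o,(c,o.shape[0]-20),(c,o.shape[0]-12),(0,0,255))
    return o
E
python3 - <<'E'
from h import *
for n in("scene","top"):
    im=cv2.imread(f"pics/{n}0.png"); cv2.imwrite(f"pics/{n}_o.png",ortho(n,.008,im=im))
E
```

```text
(no output)
```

View pics/scene_o.png

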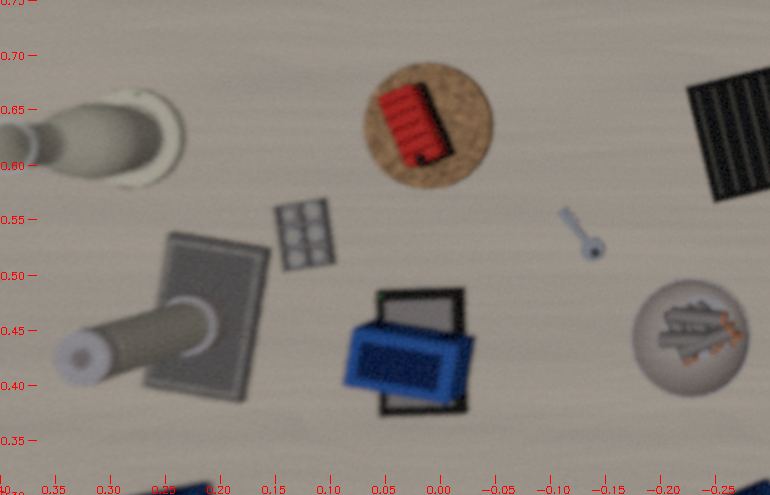

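View pics/top_o.png

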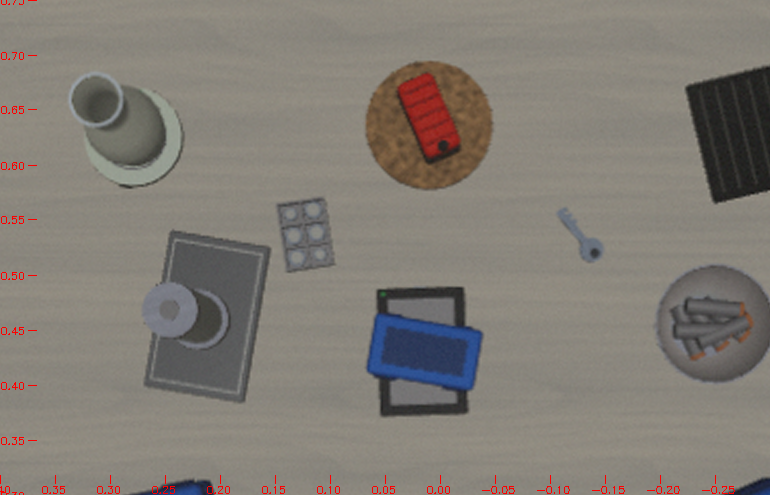

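Both rectified views agree to about 1–2 mm.

| Item | x, y (m) | Yaw (rad) |
|---|---|---|
| Coaster | .636, .010 | – |
| Charging disc | .626, .278 | – |
| Felt mat | .462, .211 | -.163 |
| Charging plate | .431, .016 | .028 |
| Free pad | .632, -.291 | .243 |
| Rear light | .638, .0105 | .41 |
| Vase | .626, .276 | – |
| Lamp | .4585, .216 | – |
| Case | .4286, .014 | 1.398 |

The plan is to park the rear light first, then move the vase, lamp, case and rear light to their places in that order.

>>> {"name": "drive_tool", "arguments": {"deltas": [{"gripper":0,"offset":[0.19,-0.16,0],"angular":[0,0,0]},{"gripper":0,"offset":[0.19,-0.16,0],"angular":[0,0,0]},{"gripper":0,"offset":[0.19,-0.16,0],"angular":[0,0,0]},{"gripper":0,"offset":[0.19,-0.16,0],"angular":[0,0,0]},{"gripper":0,"offset":[0.19,-0.16,0],"angular":[0,0,0]}], "grip_force": 40}}

```text
t: 0.6
eef_pos: [0.319, -0.4452, 0.3037]
tool_rot: [-0.0, 0.991, 0.132, -0.0]
contact_force: [1.0, -0.1, 0.5]
gripper_width: 1.002
grasp_force: 0.0
```

>>> {"name": "drive_tool", "arguments": {"deltas": [{"gripper":0,"offset":[0.19,-0.16,0],"angular":[0,0,0]},{"gripper":0,"offset":[0.19,-0.16,0],"angular":[0,0,0]},{"gripper":0,"offset":[0.19,-0.16,0],"angular":[0,0,0]},{"gripper":0,"offset":[0.19,-0.16,0],"angular":[0,0,0]},{"gripper":0,"offset":[0.19,-0.16,0],"angular":[0,0,0]}]}}

```text
t: 1.1
eef_pos: [0.4604, -0.2412, 0.3038]
tool_rot: [-0.0, 0.991, 0.132, -0.0]
contact_force: [1.3, 0.2, 0.4]
gripper_width: 1.003
grasp_force: 0.0
```

>>> {"name": "drive_tool", "arguments": {"deltas": [{"gripper":0,"offset":[0.19,-0.16,0],"angular":[0,0,0]},{"gripper":0,"offset":[0.19,-0.16,0],"angular":[0,0,0]},{"gripper":0,"offset":[0.19,-0.16,0],"angular":[0,0,0]},{"gripper":0,"offset":[0.19,-0.16,0],"angular":[0,0,0]},{"gripper":0,"offset":[0.19,-0.16,0],"angular":[0,0,0]}]}}

```text
t: 1.6
eef_pos: [0.6019, -0.0372, 0.3036]
tool_rot: [-0.0, 0.991, 0.132, -0.0]
contact_force: [1.1, -1.1, -0.1]
gripper_width: 0.998
grasp_force: 0.0
```

```bash
cat >> h.py <<'E'
def go(x,y,z,psi):
    from scipy.spatial.transform import Rotation as R
    o=bot.get_obs(); w=o["tool_rot"]; A=R.from_quat([*w[1:],w[0]])
    c,s=np.cos(psi),np.sin(psi)
    B=R.from_matrix(np.array([[c,s,0],[s,-c,0],[0,0,-1]]))
    d=A.inv().apply(np.array([x,y,z])-o["eef_pos"]); r=(A.inv()*B).as_rotvec()/(np.pi/4)
    X=A.as_matrix()[:,0]
    print("t",round(o["t"],2),"pos",o["eef_pos"].round(4),"psi",round(np.arctan2(X[1],X[0]),3),"F",o["contact_force"].round(1),"w",round(o["gripper_width"],3),"q",o["q"].round(2))
    print("offset",d.round(4),"|",round(np.linalg.norm(d),3),"ang",r.round(3))
E
python3 -c "
from h import *
go(.638,.0105,.2,.408)"
```

```text
t 1.6 pos [ 0.6019 -0.0372  0.3036] psi 0.265 F [ 1.1 -1.1 -0.1] w 0.998 q [ 0.2   0.38 -0.31  1.72  0.13  1.07 -1.46]
offset [ 0.0474 -0.0365  0.1036] | 0.12 ang [-0.     0.001 -0.182]
```

>>> {"name": "drive_tool", "arguments": {"deltas": [{"gripper":0,"offset":[0.0474,-0.0365,0.03],"angular":[0,0,-0.182]},{"gripper":0,"offset":[0.0474,-0.0365,0.07],"angular":[0,0,-0.182]},{"gripper":0,"offset":[0.0474,-0.0365,0.12],"angular":[0,0,-0.182]},{"gripper":0,"offset":[0.0474,-0.0365,0.15],"angular":[0,0,-0.182]},{"gripper":0,"offset":[0.0474,-0.0365,0.16],"angular":[0,0,-0.182]}]}}

```text
t: 2.1
eef_pos: [0.6349, 0.0084, 0.1395]
tool_rot: [-0.001, 0.979, 0.203, -0.004]
contact_force: [-0.4, -0.4, -1.2]
gripper_width: 1.0
grasp_force: 0.0
```

```bash
python3 -c "
from h import *
go(.638,.0105,.084,.408)
cv2.imwrite('pics/s1.png',cv2.resize(optics.read_camera('scene')[150:400,300:600],None,fx=2.5,fy=2.3))"
```

```text
t 2.1 pos [0.6349 0.0084 0.1395] psi 0.408 F [-0.4 -0.4 -1.2] w 1.0 q [ 0.11  0.62 -0.31  1.76  0.25  0.81 -1.48]
offset [ 0.0041 -0.0005  0.0555] | 0.056 ang [-0.003  0.009  0.   ]
```

View pics/s1.png

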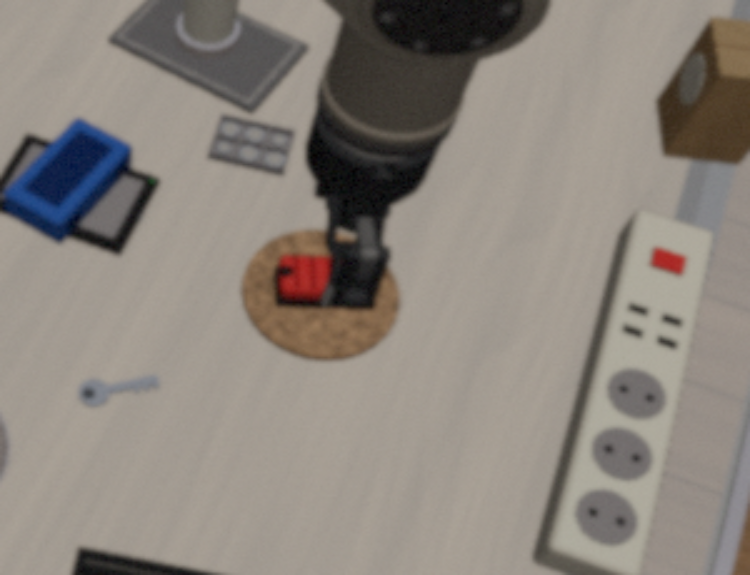

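>>> {"name": "drive_tool", "arguments": {"deltas": [{"gripper":0,"offset":[0,0,0.03],"angular":[0,0,0]},{"gripper":0,"offset":[0,0,0.05],"angular":[0,0,0]},{"gripper":0,"offset":[0,0,0.058],"angular":[0,0,0]},{"gripper":0,"offset":[0,0,0.058],"angular":[0,0,0]},{"gripper":0,"offset":[0,0,0.058],"angular":[0,0,0]}]}}

```text
t: 2.65
eef_pos: [0.6385, 0.0086, 0.0876]
tool_rot: [0.0, 0.979, 0.202, 0.001]
contact_force: [-0.3, -0.3, 0.1]
gripper_width: 1.002
grasp_force: 0.0
```

>>> {"name": "drive_tool", "arguments": {"deltas": [{"gripper":255,"offset":[0,0,0],"angular":[0,0,0]},{"gripper":255,"offset":[0,0,0],"angular":[0,0,0]},{"gripper":255,"offset":[0,0,0],"angular":[0,0,0]},{"gripper":255,"offset":[0,0,0],"angular":[0,0,0]},{"gripper":255,"offset":[0,0,0],"angular":[0,0,0]}]}}

```text
t: 3.15
eef_pos: [0.6378, 0.0087, 0.0865]
tool_rot: [0.0, 0.979, 0.202, 0.0]
contact_force: [-0.9, 0.2, 4.9]
gripper_width: 0.391
grasp_force: 41.9
```

>>> {"name": "drive_tool", "arguments": {"deltas": [{"gripper":255,"offset":[0,0,0],"angular":[0,0,0]},{"gripper":255,"offset":[0,0,0],"angular":[0,0,0]},{"gripper":255,"offset":[0,0,0],"angular":[0,0,0]}]}}

```text
t: 3.45
eef_pos: [0.6378, 0.0087, 0.0865]
tool_rot: [0.0, 0.979, 0.202, 0.0]
contact_force: [0.0, 0.5, 5.5]
gripper_width: 0.39
grasp_force: 41.9
```

```bash
python3 -c "
from h import *
go(.632,-.291,.084,.243)"
```

```text
t 3.45 pos [0.6378 0.0087 0.0865] psi 0.408 F [0.  0.5 5.5] w 0.39 q [ 0.1   0.69 -0.28  1.77  0.28  0.71 -1.5 ]
offset [-0.1241  0.2728  0.0025] | 0.3 ang [ 0.    -0.001  0.21 ]
```

>>> {"name": "drive_tool", "arguments": {"deltas": [{"gripper":255,"offset":[0,0,-0.03],"angular":[0,0,0]},{"gripper":255,"offset":[0,0,-0.07],"angular":[0,0,0]},{"gripper":255,"offset":[-0.015,0.033,-0.08],"angular":[0,0,0]},{"gripper":255,"offset":[-0.035,0.077,-0.08],"angular":[0,0,0]},{"gripper":255,"offset":[-0.054,0.12,-0.08],"angular":[0,0,0]}]}}

```text
t: 3.95
eef_pos: [0.6354, -0.1241, 0.1665]
tool_rot: [0.0, 0.979, 0.203, 0.0]
contact_force: [0.7, -0.3, -0.5]
gripper_width: 0.387
grasp_force: 41.2
```

>>> {"name": "drive_tool", "arguments": {"deltas": [{"gripper":255,"offset":[-0.02,0.044,0],"angular":[0,0,0]},{"gripper":255,"offset":[-0.04,0.088,0],"angular":[0,0,0]},{"gripper":255,"offset":[-0.06,0.13,0],"angular":[0,0,0]},{"gripper":255,"offset":[-0.07,0.153,0.01],"angular":[0,0,0]},{"gripper":255,"offset":[-0.07,0.153,0.03],"angular":[0,0,0]}]}}

```text
t: 4.45
eef_pos: [0.6309, -0.2988, 0.1366]
tool_rot: [0.003, 0.98, 0.198, 0.0]
contact_force: [-0.5, 0.0, 0.3]
gripper_width: 0.39
grasp_force: 41.2
```

```bash
python3 -c "
from h import *
go(.632,-.291,.086,.408)"
```

```text
t 4.45 pos [ 0.6309 -0.2988  0.1366] psi 0.399 F [-0.5  0.   0.3] w 0.39 q [ 0.54  0.7  -0.27  1.6   0.24  0.87 -1.  ]
offset [ 0.0041 -0.0071  0.0506] | 0.051 ang [ 0.007  0.    -0.011]
```

>>> {"name": "drive_tool", "arguments": {"deltas": [{"gripper":255,"offset":[0,0,0.025],"angular":[0,0,0]},{"gripper":255,"offset":[0,0,0.04],"angular":[0,0,0]},{"gripper":255,"offset":[0,0,0.049],"angular":[0,0,0]},{"gripper":255,"offset":[0,0,0.049],"angular":[0,0,0]},{"gripper":255,"offset":[0,0,0.049],"angular":[0,0,0]}]}}

```text
t: 4.95
eef_pos: [0.6323, -0.291, 0.0873]
tool_rot: [0.0, 0.979, 0.203, 0.0]
contact_force: [-0.1, -0.0, -0.2]
gripper_width: 0.384
grasp_force: 42.0
```

>>> {"name": "drive_tool", "arguments": {"deltas": [{"gripper":0,"offset":[0,0,0],"angular":[0,0,0]},{"gripper":0,"offset":[0,0,0],"angular":[0,0,0]},{"gripper":0,"offset":[0,0,0],"angular":[0,0,0]},{"gripper":0,"offset":[0,0,0],"angular":[0,0,0]},{"gripper":0,"offset":[0,0,0],"angular":[0,0,0]}]}}

```text
t: 5.45
eef_pos: [0.6318, -0.2913, 0.087]
tool_rot: [0.0, 0.979, 0.202, 0.0]
contact_force: [0.3, 0.5, -0.0]
gripper_width: 1.002
grasp_force: 0.0
```

>>> {"name": "drive_tool", "arguments": {"deltas": [{"gripper":0,"offset":[0,0,-0.03],"angular":[0,0,0]},{"gripper":0,"offset":[0,0,-0.07],"angular":[0,0,0]},{"gripper":0,"offset":[0,0,-0.12],"angular":[0,0,0]},{"gripper":0,"offset":[0,0,-0.17],"angular":[0,0,0]},{"gripper":0,"offset":[0,0,-0.18],"angular":[0,0,0]}]}}

```text
t: 5.95
eef_pos: [0.6345, -0.2919, 0.2746]
tool_rot: [0.003, 0.979, 0.202, 0.005]
contact_force: [0.5, -1.1, 0.5]
gripper_width: 0.999
grasp_force: 0.0
```

```bash
python3 -c "
from h import *
go(.626,.276,.265,.408)"
```

```text
t 5.95 pos [ 0.6345 -0.2919  0.2746] psi 0.407 F [ 0.5 -1.1  0.5] w 0.999 q [ 0.55  0.56 -0.31  1.51  0.18  1.09 -0.96]
offset [ 0.2171 -0.5249  0.0072] | 0.568 ang [ 0.01  -0.01  -0.001]
```

>>> {"name": "drive_tool", "arguments": {"deltas": [{"gripper":0,"offset":[0.018,-0.042,0],"angular":[0,0,0]},{"gripper":0,"offset":[0.036,-0.084,0],"angular":[0,0,0]},{"gripper":0,"offset":[0.054,-0.126,0],"angular":[0,0,0]},{"gripper":0,"offset":[0.072,-0.168,0],"angular":[0,0,0]},{"gripper":0,"offset":[0.088,-0.209,0],"angular":[0,0,0]}]}}

```text
t: 6.45
eef_pos: [0.6294, -0.0624, 0.2668]
tool_rot: [-0.0, 0.979, 0.203, 0.0]
contact_force: [-0.3, 1.1, -0.8]
gripper_width: 1.002
grasp_force: 0.0
```

>>> {"name": "drive_tool", "arguments": {"deltas": [{"gripper":0,"offset":[0.018,-0.042,0],"angular":[0,0,0]},{"gripper":0,"offset":[0.036,-0.084,0],"angular":[0,0,0]},{"gripper":0,"offset":[0.054,-0.126,0],"angular":[0,0,0]},{"gripper":0,"offset":[0.072,-0.168,0],"angular":[0,0,0]},{"gripper":0,"offset":[0.088,-0.209,0],"angular":[0,0,0]}]}}

```text
t: 6.95
eef_pos: [0.6274, 0.1643, 0.2667]
tool_rot: [-0.0, 0.979, 0.203, 0.0]
contact_force: [0.0, -0.6, 0.0]
gripper_width: 1.002
grasp_force: 0.0
```

>>> {"name": "drive_tool", "arguments": {"deltas": [{"gripper":0,"offset":[0.018,-0.042,0],"angular":[0,0,0]},{"gripper":0,"offset":[0.032,-0.075,0],"angular":[0,0,0]},{"gripper":0,"offset":[0.0436,-0.105,0],"angular":[0,0,0]},{"gripper":0,"offset":[0.0436,-0.105,0],"angular":[0,0,0]},{"gripper":0,"offset":[0.0436,-0.105,0],"angular":[0,0,0]}]}}

```text
t: 7.45
eef_pos: [0.6255, 0.2769, 0.2664]
tool_rot: [0.0, 0.979, 0.203, -0.0]
contact_force: [-0.5, -1.5, 1.0]
gripper_width: 1.003
grasp_force: 0.0
```

```bash
python3 -c "
from h import *
go(.626,.276,.155,.408)
cv2.imwrite('pics/s2.png',np.hstack([cv2.resize(optics.read_camera('scene')[30:330,320:570],(375,450)),cv2.resize(optics.read_camera('top')[60:360,60:310],(375,450))]))"
```

```text
t 7.45 pos [0.6255 0.2769 0.2664] psi 0.41 F [-0.5 -1.5  1. ] w 1.003 q [-0.22  0.56 -0.42  1.54  0.24  1.09 -1.86]
offset [0.0002 0.001  0.1114] | 0.111 ang [-0.     0.001  0.002]
```

View pics/s2.png

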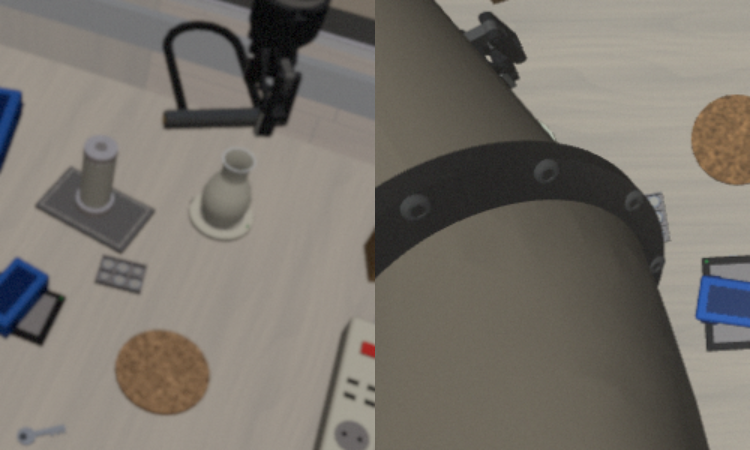

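>>> {"name": "drive_tool", "arguments": {"deltas": [{"gripper":0,"offset":[0,0.001,0.04],"angular":[0,0,0]},{"gripper":0,"offset":[0,0.001,0.08],"angular":[0,0,0]},{"gripper":0,"offset":[0,0.001,0.1],"angular":[0,0,0]},{"gripper":0,"offset":[0,0.001,0.111],"angular":[0,0,0]},{"gripper":0,"offset":[0,0.001,0.111],"angular":[0,0,0]}]}}

```text
t: 8.05
eef_pos: [0.6263, 0.2734, 0.1545]
tool_rot: [0.001, 0.979, 0.202, -0.001]
contact_force: [0.1, 0.5, 0.1]
gripper_width: 1.003
grasp_force: 0.0
```

>>> {"name": "drive_tool", "arguments": {"deltas": [{"gripper":60,"offset":[0,0,0],"angular":[0,0,0]},{"gripper":80,"offset":[0,0,0],"angular":[0,0,0]},{"gripper":100,"offset":[0,0,0],"angular":[0,0,0]},{"gripper":120,"offset":[0,0,0],"angular":[0,0,0]},{"gripper":140,"offset":[0,0,0],"angular":[0,0,0]}]}}

```text
t: 8.55
eef_pos: [0.6269, 0.276, 0.1573]
tool_rot: [-0.001, 0.979, 0.203, 0.001]
contact_force: [-1.1, 0.2, 5.1]
gripper_width: 0.471
grasp_force: 39.7
```

>>> {"name": "drive_tool", "arguments": {"deltas": [{"gripper":160,"offset":[0,0,0],"angular":[0,0,0]},{"gripper":200,"offset":[0,0,0],"angular":[0,0,0]},{"gripper":255,"offset":[0,0,0],"angular":[0,0,0]},{"gripper":255,"offset":[0,0,0],"angular":[0,0,0]},{"gripper":255,"offset":[0,0,0],"angular":[0,0,0]}]}}

```text
t: 9.05
eef_pos: [0.627, 0.2759, 0.1573]
tool_rot: [-0.0, 0.979, 0.203, 0.001]
contact_force: [-0.1, 1.4, 6.3]
gripper_width: 0.473
grasp_force: 39.5
```

```bash
python3 -c "
from h import *
go(.636,.010,.155,.408)
cv2.imwrite('pics/s3.png',cv2.resize(optics.read_camera('scene')[100:220,410:560],(750,600)))"
```

```text
t 9.05 pos [0.627  0.2759 0.1573] psi 0.408 F [-0.1  1.4  6.3] w 0.473 q [-0.24  0.67 -0.38  1.62  0.3   0.9  -1.9 ]
offset [-0.0972  0.2476  0.0019] | 0.266 ang [-0.001 -0.003  0.   ]
```

View pics/s3.png

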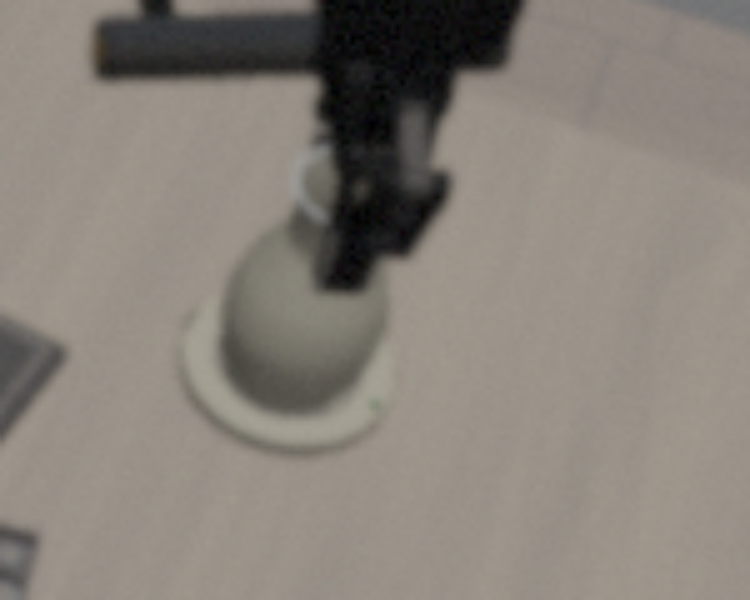

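>>> {"name": "drive_tool", "arguments": {"deltas": [{"gripper":255,"offset":[0,0,-0.01],"angular":[0,0,0]},{"gripper":255,"offset":[0,0,-0.03],"angular":[0,0,0]},{"gripper":255,"offset":[0,0,-0.05],"angular":[0,0,0]},{"gripper":255,"offset":[-0.004,0.009,-0.06],"angular":[0,0,0]},{"gripper":255,"offset":[-0.012,0.031,-0.06],"angular":[0,0,0]}]}}

```text
t: 9.6
eef_pos: [0.6274, 0.244, 0.2178]
tool_rot: [-0.001, 0.979, 0.204, 0.001]
contact_force: [-0.2, -0.3, -2.8]
gripper_width: 0.467
grasp_force: 40.8
```

>>> {"name": "drive_tool", "arguments": {"deltas": [{"gripper":255,"offset":[-0.012,0.03,0],"angular":[0,0,0]},{"gripper":255,"offset":[-0.025,0.064,0],"angular":[0,0,0]},{"gripper":255,"offset":[-0.039,0.1,0],"angular":[0,0,0]},{"gripper":255,"offset":[-0.053,0.136,0],"angular":[0,0,0]},{"gripper":255,"offset":[-0.066,0.168,0],"angular":[0,0,0]}]}}

```text
t: 10.1
eef_pos: [0.633, 0.0578, 0.2153]
tool_rot: [0.001, 0.979, 0.202, -0.001]
contact_force: [-0.4, -0.5, -1.9]
gripper_width: 0.472
grasp_force: 40.8
```

>>> {"name": "drive_tool", "arguments": {"deltas": [{"gripper":255,"offset":[-0.01,0.026,0],"angular":[0,0,0]},{"gripper":255,"offset":[-0.016,0.042,0],"angular":[0,0,0]},{"gripper":255,"offset":[-0.019,0.048,0],"angular":[0,0,0]},{"gripper":255,"offset":[-0.019,0.048,0.02],"angular":[0,0,0]},{"gripper":255,"offset":[-0.019,0.048,0.03],"angular":[0,0,0]}]}}

```text
t: 10.6
eef_pos: [0.6346, 0.0111, 0.1847]
tool_rot: [-0.001, 0.979, 0.203, -0.001]
contact_force: [-0.8, 0.4, -3.9]
gripper_width: 0.468
grasp_force: 40.9
```

```bash
python3 -c "
from h import *
go(.636,.010,.158,.408)
cv2.imwrite('pics/s4.png',cv2.resize(optics.read_camera('scene')[200:340,350:525],(750,600)))"
```

```text
t 10.6 pos [0.6346 0.0111 0.1847] psi 0.409 F [-0.8  0.4 -3.9] w 0.468 q [ 0.16  0.57 -0.38  1.74  0.26  0.89 -1.49]
offset [0.0009 0.0016 0.0267] | 0.027 ang [-0.002  0.001  0.001]
```

View pics/s4.png

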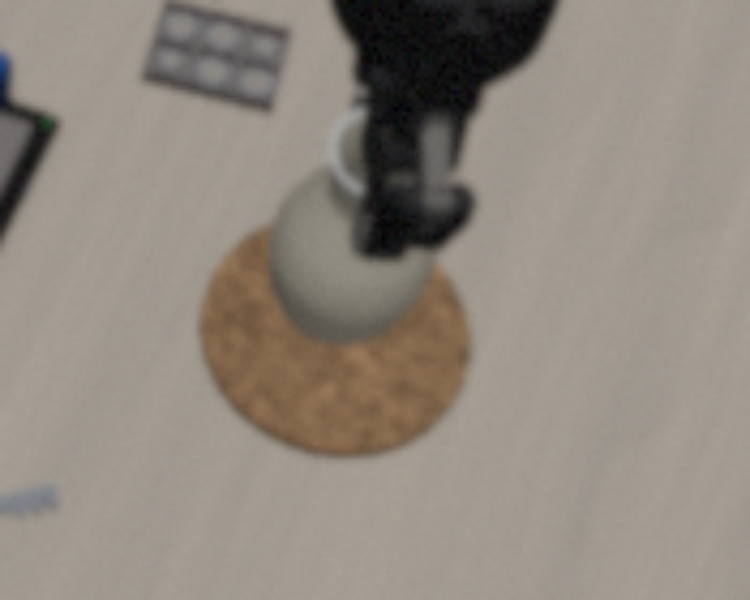

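The vase hangs upright over the coaster, so I'm lowering it.

>>> {"name": "drive_tool", "arguments": {"deltas": [{"gripper":255,"offset":[0.001,0.001,0.012],"angular":[0,0,0]},{"gripper":255,"offset":[0.001,0.001,0.02],"angular":[0,0,0]},{"gripper":255,"offset":[0.001,0.001,0.026],"angular":[0,0,0]},{"gripper":255,"offset":[0.001,0.001,0.028],"angular":[0,0,0]},{"gripper":255,"offset":[0.001,0.001,0.028],"angular":[0,0,0]}]}}

```text
t: 11.15
eef_pos: [0.6368, 0.0096, 0.158]
tool_rot: [-0.0, 0.979, 0.203, 0.0]
contact_force: [0.6, 0.1, -3.6]
gripper_width: 0.469
grasp_force: 40.9
```

```bash
python3 -c "
from h import *
go(.636,.010,.158,.408)"
```

```text
t 11.15 pos [0.6368 0.0096 0.158 ] psi 0.408 F [ 0.6  0.1 -3.6] w 0.469 q [ 0.15  0.6  -0.36  1.75  0.27  0.84 -1.5 ]
offset [-0.0006 -0.0007 -0.    ] | 0.001 ang [-0.    -0.001  0.   ]
```

Still hanging freely (-3.6 N), so I'll lower 1.5 mm more and release gradually.

>>> {"name": "drive_tool", "arguments": {"deltas": [{"gripper":255,"offset":[0,0,0.001],"angular":[0,0,0]},{"gripper":255,"offset":[0,0,0.0015],"angular":[0,0,0]},{"gripper":110,"offset":[0,0,0.0015],"angular":[0,0,0]},{"gripper":80,"offset":[0,0,0.0015],"angular":[0,0,0]},{"gripper":40,"offset":[0,0,0.0015],"angular":[0,0,0]}]}}

```text
t: 11.65
eef_pos: [0.6367, 0.0091, 0.1566]
tool_rot: [0.0, 0.979, 0.202, 0.0]
contact_force: [-0.7, -0.6, -0.6]
gripper_width: 0.827
grasp_force: 0.0
```

>>> {"name": "drive_tool", "arguments": {"deltas": [{"gripper":0,"offset":[0,0,0],"angular":[0,0,0]},{"gripper":0,"offset":[0,0,0],"angular":[0,0,0]},{"gripper":0,"offset":[0,0,-0.02],"angular":[0,0,0]},{"gripper":0,"offset":[0,0,-0.06],"angular":[0,0,0]},{"gripper":0,"offset":[0,0,-0.11],"angular":[0,0,0]}]}}

```text
t: 12.15
eef_pos: [0.6354, 0.0091, 0.2656]
tool_rot: [-0.0, 0.979, 0.203, -0.002]
contact_force: [1.7, -0.5, -0.3]
gripper_width: 0.998
grasp_force: 0.0
```

```bash
python3 -c "
from h import *
go(.4585,.216,.265,.408)"
```

```text
t 12.15 pos [0.6354 0.0091 0.2656] psi 0.408 F [ 1.7 -0.5 -0.3] w 0.998 q [ 0.18  0.48 -0.4   1.67  0.21  1.04 -1.45]
offset [-0.0803 -0.2601  0.0014] | 0.272 ang [-0.002  0.005 -0.   ]
```

>>> {"name": "drive_tool", "arguments": {"deltas": [{"gripper":0,"offset":[-0.013,-0.043,0],"angular":[0,0,0]},{"gripper":0,"offset":[-0.027,-0.087,0],"angular":[0,0,0]},{"gripper":0,"offset":[-0.041,-0.131,0],"angular":[0,0,0]},{"gripper":0,"offset":[-0.054,-0.174,0],"angular":[0,0,0]},{"gripper":0,"offset":[-0.068,-0.217,0],"angular":[0,0,0]}]}}

```text
t: 12.65
eef_pos: [0.4869, 0.1828, 0.2667]
tool_rot: [0.0, 0.979, 0.202, 0.0]
contact_force: [0.1, 1.5, 0.2]
gripper_width: 1.005
grasp_force: 0.0
```

>>> {"name": "drive_tool", "arguments": {"deltas": [{"gripper":0,"offset":[-0.0135,-0.0435,0],"angular":[0,0,0]},{"gripper":0,"offset":[-0.0135,-0.0435,0],"angular":[0,0,0]},{"gripper":0,"offset":[-0.0135,-0.0435,0],"angular":[0,0,0]}]}}

```text
t: 12.95
eef_pos: [0.458, 0.217, 0.2667]
tool_rot: [0.0, 0.979, 0.204, 0.0]
contact_force: [0.9, -1.1, 0.2]
gripper_width: 0.996
grasp_force: 0.0
```

```bash
python3 -c "
from h import *
go(.4585,.216,.14,.408)
cv2.imwrite('pics/s5.png',np.hstack([cv2.resize(optics.read_camera('scene')[80:320,320:520],(375,450)),cv2.resize(optics.read_camera('top')[100:340,110:310],(375,450))]))"
```

```text
t 12.95 pos [0.458  0.217  0.2667] psi 0.411 F [ 0.9 -1.1  0.2] w 0.996 q [-0.12  0.29 -0.52  1.96  0.18  0.93 -1.89]
offset [0.     0.0011 0.1267] | 0.127 ang [ 0.    -0.001  0.003]
```

View pics/s5.png

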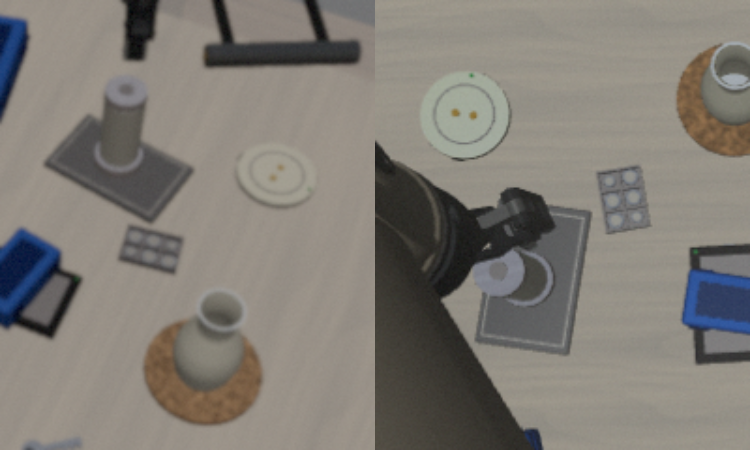

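The vase stands on the coaster and the disc is bare.

>>> {"name": "drive_tool", "arguments": {"deltas": [{"gripper":0,"offset":[0,0.001,0.04],"angular":[0,0,0]},{"gripper":0,"offset":[0,0.001,0.08],"angular":[0,0,0]},{"gripper":0,"offset":[0,0.001,0.115],"angular":[0,0,0]},{"gripper":0,"offset":[0,0.001,0.13],"angular":[0,0,0]},{"gripper":0,"offset":[0,0.001,0.13],"angular":[0,0,0]}]}}

```text
t: 13.55
eef_pos: [0.4586, 0.2132, 0.1339]
tool_rot: [0.001, 0.98, 0.201, -0.002]
contact_force: [0.1, -0.0, 0.4]
gripper_width: 1.0
grasp_force: 0.0
```

>>> {"name": "drive_tool", "arguments": {"deltas": [{"gripper":60,"offset":[0,0,0],"angular":[0,0,0]},{"gripper":80,"offset":[0,0,0],"angular":[0,0,0]},{"gripper":100,"offset":[0,0,0],"angular":[0,0,0]},{"gripper":120,"offset":[0,0,0],"angular":[0,0,0]},{"gripper":140,"offset":[0,0,0],"angular":[0,0,0]}]}}

```text
t: 14.05
eef_pos: [0.4596, 0.2159, 0.1375]
tool_rot: [-0.0, 0.979, 0.203, 0.001]
contact_force: [1.0, 1.5, 5.4]
gripper_width: 0.495
grasp_force: 38.4
```

>>> {"name": "drive_tool", "arguments": {"deltas": [{"gripper":160,"offset":[0,0,0],"angular":[0,0,0]},{"gripper":200,"offset":[0,0,0],"angular":[0,0,0]},{"gripper":255,"offset":[0,0,0],"angular":[0,0,0]},{"gripper":255,"offset":[0,0,0],"angular":[0,0,0]}]}}

```text
t: 14.45
eef_pos: [0.4596, 0.216, 0.1375]
tool_rot: [-0.0, 0.979, 0.203, 0.001]
contact_force: [-0.2, 0.8, 7.0]
gripper_width: 0.495
grasp_force: 38.4
```

```bash
python3 -c "
from h import *
from scipy.optimize import fsolve
print('disc',fsolve(lambda p: proj('top',[p[0],p[1],.008])[0]-[157.7,161.1],[.62,.27]))
go(.6255,.278,.137,.408)"
```

```text
disc [0.62532351 0.27886025]
t 14.45 pos [0.4596 0.216  0.1375] psi 0.408 F [-0.2  0.8  7. ] w 0.495 q [-0.2   0.48 -0.45  2.06  0.33  0.67 -2.03]
offset [0.1769 0.0088 0.0009] | 0.177 ang [-0.    -0.003 -0.   ]
```

>>> {"name": "drive_tool", "arguments": {"deltas": [{"gripper":255,"offset":[0,0,-0.01],"angular":[0,0,0]},{"gripper":255,"offset":[0,0,-0.03],"angular":[0,0,0]},{"gripper":255,"offset":[0.01,0,-0.04],"angular":[0,0,0]},{"gripper":255,"offset":[0.035,0.002,-0.04],"angular":[0,0,0]},{"gripper":255,"offset":[0.07,0.004,-0.04],"angular":[0,0,0]}]}}

```text
t: 14.95
eef_pos: [0.5243, 0.2386, 0.1771]
tool_rot: [0.001, 0.979, 0.203, -0.001]
contact_force: [0.7, 0.9, -2.0]
gripper_width: 0.496
grasp_force: 39.9
```

>>> {"name": "drive_tool", "arguments": {"deltas": [{"gripper":255,"offset":[0.037,0.002,0],"angular":[0,0,0]},{"gripper":255,"offset":[0.074,0.003,0],"angular":[0,0,0]},{"gripper":255,"offset":[0.097,0.004,0],"angular":[0,0,0]},{"gripper":255,"offset":[0.107,0.0044,0],"angular":[0,0,0]},{"gripper":255,"offset":[0.107,0.0044,0],"angular":[0,0,0]}]}}

```text
t: 15.45
eef_pos: [0.625, 0.2776, 0.176]
tool_rot: [0.0, 0.979, 0.202, -0.0]
contact_force: [-0.8, 0.2, -2.1]
gripper_width: 0.495
grasp_force: 39.9
```

>>> {"name": "drive_tool", "arguments": {"deltas": [{"gripper":255,"offset":[0,0,0.015],"angular":[0,0,0]},{"gripper":255,"offset":[0,0,0.028],"angular":[0,0,0]},{"gripper":255,"offset":[0,0,0.036],"angular":[0,0,0]},{"gripper":255,"offset":[0,0,0.038],"angular":[0,0,0]},{"gripper":255,"offset":[0,0,0.038],"angular":[0,0,0]}]}}

```text
t: 15.95
eef_pos: [0.6239, 0.2775, 0.1378]
tool_rot: [0.0, 0.979, 0.203, -0.001]
contact_force: [0.1, -0.6, -2.7]
gripper_width: 0.496
grasp_force: 40.1
```

```bash
python3 -c "
from h import *
go(.6255,.2786,.1375,.408)"
```

```text
t 15.95 pos [0.6239 0.2775 0.1378] psi 0.408 F [ 0.1 -0.6 -2.7] w 0.496 q [-0.23  0.7  -0.41  1.63  0.34  0.88 -1.94]
offset [ 0.0019 -0.0004  0.0003] | 0.002 ang [0.    0.002 0.   ]
```

>>> {"name": "drive_tool", "arguments": {"deltas": [{"gripper":255,"offset":[0.0015,0,0.0005],"angular":[0,0,0]},{"gripper":255,"offset":[0.0015,0,0.0015],"angular":[0,0,0]},{"gripper":110,"offset":[0.0015,0,0.0015],"angular":[0,0,0]},{"gripper":80,"offset":[0.0015,0,0.0015],"angular":[0,0,0]},{"gripper":40,"offset":[0.0015,0,0.0015],"angular":[0,0,0]}]}}

```text
t: 16.45
eef_pos: [0.6263, 0.2784, 0.137]
tool_rot: [-0.0, 0.979, 0.202, 0.0]
contact_force: [-0.1, 0.2, 0.3]
gripper_width: 0.833
grasp_force: 0.0
```

>>> {"name": "drive_tool", "arguments": {"deltas": [{"gripper":0,"offset":[0,0,0],"angular":[0,0,0]},{"gripper":0,"offset":[0,0,0],"angular":[0,0,0]},{"gripper":0,"offset":[0,0,-0.03],"angular":[0,0,0]},{"gripper":0,"offset":[0,0,-0.08],"angular":[0,0,0]},{"gripper":0,"offset":[0,0,-0.13],"angular":[0,0,0]}]}}

```text
t: 16.95
eef_pos: [0.6256, 0.2781, 0.2676]
tool_rot: [0.0, 0.979, 0.203, -0.001]
contact_force: [0.7, 0.7, 0.8]
gripper_width: 0.999
grasp_force: 0.0
```

```bash
python3 -c "
from h import *
go(.4286,.014,.2,1.398)"
```

```text
t 16.95 pos [0.6256 0.2781 0.2676] psi 0.408 F [0.7 0.7 0.8] w 0.999 q [-0.2   0.57 -0.46  1.54  0.27  1.1  -1.88]
offset [-0.2854  0.1642  0.0681] | 0.336 ang [-1.000e-03  2.000e-03 -1.261e+00]
```

>>> {"name": "drive_tool", "arguments": {"deltas": [{"gripper":0,"offset":[-0.04,0.023,0],"angular":[0,0,-0.18]},{"gripper":0,"offset":[-0.08,0.046,0],"angular":[0,0,-0.36]},{"gripper":0,"offset":[-0.12,0.069,0],"angular":[0,0,-0.54]},{"gripper":0,"offset":[-0.16,0.092,0],"angular":[0,0,-0.72]},{"gripper":0,"offset":[-0.2,0.115,0],"angular":[0,0,-0.9]}]}}

```text
t: 17.45
eef_pos: [0.4868, 0.092, 0.2668]
tool_rot: [0.0, 0.847, 0.531, -0.0]
contact_force: [1.0, -0.3, -0.1]
gripper_width: 0.996
grasp_force: 0.0
```

```bash
python3 -c "
from h import *
go(.4286,.014,.2,1.398)"
```

```text
t 17.45 pos [0.4868 0.092  0.2668] psi 1.12 F [ 1.  -0.3 -0.1] w 0.996 q [ 0.25  0.29 -0.65  1.98  0.22  0.94 -0.97]
offset [-0.0956 -0.0185  0.0669] | 0.118 ang [ 0.001  0.    -0.353]
```

>>> {"name": "drive_tool", "arguments": {"deltas": [{"gripper":0,"offset":[-0.04,-0.008,0],"angular":[0,0,-0.18]},{"gripper":0,"offset":[-0.08,-0.0155,0.02],"angular":[0,0,-0.353]},{"gripper":0,"offset":[-0.0956,-0.0185,0.06],"angular":[0,0,-0.353]},{"gripper":0,"offset":[-0.0956,-0.0185,0.1],"angular":[0,0,-0.353]},{"gripper":0,"offset":[-0.0956,-0.0185,0.12],"angular":[0,0,-0.353]}]}}

```text
t: 17.95
eef_pos: [0.4277, 0.0146, 0.1447]
tool_rot: [-0.001, 0.768, 0.64, -0.001]
contact_force: [1.2, 0.1, 0.3]
gripper_width: 1.004
grasp_force: 0.0
```

```bash
python3 -c "
from h import *
go(.4286,.014,.084,1.398)
cv2.imwrite('pics/s6.png',np.hstack([cv2.resize(optics.read_camera('scene')[80:320,280:500],(400,436)),cv2.resize(optics.read_camera('top')[100:340,110:330],(400,436))]))"
```

```text
t 17.95 pos [0.4277 0.0146 0.1447] psi 1.39 F [1.2 0.1 0.3] w 1.004 q [ 0.34  0.39 -0.61  2.22  0.37  0.63 -0.72]
offset [-0.0004  0.0011  0.0607] | 0.061 ang [-0.003  0.001 -0.01 ]
```

View pics/s6.png

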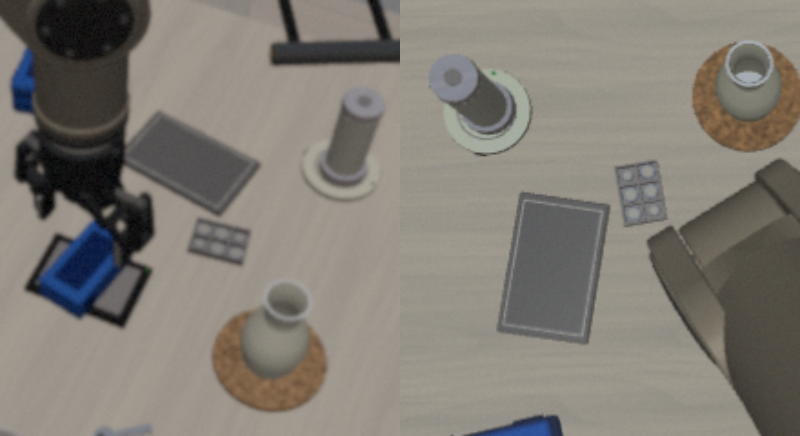

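>>> {"name": "drive_tool", "arguments": {"deltas": [{"gripper":0,"offset":[0,0,0.03],"angular":[0,0,0]},{"gripper":0,"offset":[0,0,0.05],"angular":[0,0,0]},{"gripper":0,"offset":[0,0,0.06],"angular":[0,0,0]},{"gripper":0,"offset":[0,0,0.06],"angular":[0,0,0]},{"gripper":0,"offset":[0,0,0.06],"angular":[0,0,0]}]}}

```text
t: 18.55
eef_pos: [0.4301, 0.016, 0.0879]
tool_rot: [0.0, 0.767, 0.641, 0.001]
contact_force: [0.4, 0.0, 0.6]
gripper_width: 0.999
grasp_force: 0.0
```

>>> {"name": "drive_tool", "arguments": {"deltas": [{"gripper":60,"offset":[0,0,0],"angular":[0,0,0]},{"gripper":100,"offset":[0,0,0],"angular":[0,0,0]},{"gripper":255,"offset":[0,0,0],"angular":[0,0,0]},{"gripper":255,"offset":[0,0,0],"angular":[0,0,0]},{"gripper":255,"offset":[0,0,0],"angular":[0,0,0]}]}}

```text
t: 19.05
eef_pos: [0.4298, 0.0157, 0.0878]
tool_rot: [0.001, 0.767, 0.641, 0.0]
contact_force: [-1.7, -0.3, 8.3]
gripper_width: 0.625
grasp_force: 41.3
```

>>> {"name": "drive_tool", "arguments": {"deltas": [{"gripper":255,"offset":[0,0,0],"angular":[0,0,0]},{"gripper":255,"offset":[0,0,0],"angular":[0,0,0]},{"gripper":255,"offset":[0,0,-0.02],"angular":[0,0,0]},{"gripper":255,"offset":[0,0,-0.05],"angular":[0,0,0]},{"gripper":255,"offset":[0,0,-0.08],"angular":[0,0,0]}]}}

```text
t: 19.55
eef_pos: [0.4287, 0.0157, 0.1677]
tool_rot: [-0.001, 0.767, 0.641, -0.001]
contact_force: [0.9, 0.4, -2.9]
gripper_width: 0.625
grasp_force: 44.4
```

```bash
python3 -c "
from h import *
go(.4623,.2112,.164,2.979)"
```

```text
t 19.55 pos [0.4287 0.0157 0.1677] psi 1.392 F [ 0.9  0.4 -2.9] w 0.625 q [ 0.38  0.35 -0.64  2.21  0.33  0.68 -0.68]
offset [ 0.1983 -0.0016  0.0036] | 0.198 ang [-2.00e-03 -1.00e-03 -2.02e+00]
```

>>> {"name": "drive_tool", "arguments": {"deltas": [{"gripper":255,"offset":[0.02,0,0],"angular":[0,0,-0.17]},{"gripper":255,"offset":[0.04,0,0],"angular":[0,0,-0.34]},{"gripper":255,"offset":[0.06,0,0],"angular":[0,0,-0.51]},{"gripper":255,"offset":[0.08,0,0],"angular":[0,0,-0.68]},{"gripper":255,"offset":[0.1,0,0],"angular":[0,0,-0.85]}]}}

```text
t: 20.05
eef_pos: [0.447, 0.1146, 0.1671]
tool_rot: [0.0, 0.513, 0.858, -0.0]
contact_force: [0.4, -0.6, -1.9]
gripper_width: 0.622
grasp_force: 44.5
```

```bash
python3 -c "
from h import *
go(.4623,.2112,.164,2.979)"
```

```text
t 20.05 pos [0.447  0.1146 0.1671] psi 2.065 F [ 0.4 -0.6 -1.9] w 0.622 q [ 0.28  0.44 -0.8   2.13  0.46  0.75 -0.32]
offset [0.0778 0.0593 0.003 ] | 0.098 ang [-1.000e-03  0.000e+00 -1.164e+00]
```

>>> {"name": "drive_tool", "arguments": {"deltas": [{"gripper":255,"offset":[0.016,0.012,0],"angular":[0,0,-0.17]},{"gripper":255,"offset":[0.032,0.024,0],"angular":[0,0,-0.34]},{"gripper":255,"offset":[0.048,0.036,0],"angular":[0,0,-0.51]},{"gripper":255,"offset":[0.064,0.049,0],"angular":[0,0,-0.68]},{"gripper":255,"offset":[0.0778,0.0593,0],"angular":[0,0,-0.85]}]}}

```text
t: 20.55
eef_pos: [0.463, 0.2114, 0.167]
tool_rot: [0.0, 0.203, 0.979, -0.0]
contact_force: [0.2, -0.1, -2.0]
gripper_width: 0.621
grasp_force: 44.5
```

```bash
python3 -c "
from h import *
go(.4623,.2112,.088,2.979)"
```

```text
t 20.55 pos [0.463  0.2114 0.167 ] psi 2.732 F [ 0.2 -0.1 -2. ] w 0.621 q [ 0.18  0.57 -0.93  2.02  0.61  0.86  0.07]
offset [ 0.0006 -0.0005  0.079 ] | 0.079 ang [-0.     0.    -0.314]
```

>>> {"name": "drive_tool", "arguments": {"deltas": [{"gripper":255,"offset":[0,0,0.01],"angular":[0,0,-0.16]},{"gripper":255,"offset":[0,0,0.03],"angular":[0,0,-0.314]},{"gripper":255,"offset":[0,0,0.06],"angular":[0,0,-0.314]},{"gripper":255,"offset":[0,0,0.075],"angular":[0,0,-0.314]},{"gripper":255,"offset":[0,0,0.078],"angular":[0,0,-0.314]}]}}

```text
t: 21.05
eef_pos: [0.4619, 0.2097, 0.0879]
tool_rot: [-0.001, 0.084, 0.996, -0.002]
contact_force: [-7.9, -7.7, 21.7]
gripper_width: 0.622
grasp_force: 47.4
```

```bash
python3 -c "
from h import *
go(.4623,.2112,.088,2.979)"
```

```text
t 21.05 pos [0.4619 0.2097 0.0879] psi 2.973 F [-7.9 -7.7 21.7] w 0.622 q [ 0.13  0.7  -0.86  2.06  0.79  0.76  0.16]
offset [-0.0001  0.0016 -0.0001] | 0.002 ang [-0.004 -0.003 -0.007]
```

>>> {"name": "drive_tool", "arguments": {"deltas": [{"gripper":255,"offset":[0,0,-0.001],"angular":[0,0,0]},{"gripper":110,"offset":[0,0,-0.001],"angular":[0,0,0]},{"gripper":60,"offset":[0,0,-0.001],"angular":[0,0,0]},{"gripper":0,"offset":[0,0,-0.001],"angular":[0,0,0]},{"gripper":0,"offset":[0,0,-0.001],"angular":[0,0,0]}]}}

```text
t: 21.55
eef_pos: [0.4634, 0.2109, 0.0903]
tool_rot: [0.0, 0.084, 0.996, 0.0]
contact_force: [0.3, -0.4, -0.4]
gripper_width: 1.0
grasp_force: 0.0
```

>>> {"name": "drive_tool", "arguments": {"deltas": [{"gripper":0,"offset":[0,0,0],"angular":[0,0,0]},{"gripper":0,"offset":[0,0,-0.03],"angular":[0,0,0]},{"gripper":0,"offset":[0,0,-0.08],"angular":[0,0,0]},{"gripper":0,"offset":[0,0,-0.13],"angular":[0,0,0]},{"gripper":0,"offset":[0,0,-0.18],"angular":[0,0,0]}]}}

```text
t: 22.05
eef_pos: [0.4625, 0.2107, 0.2717]
tool_rot: [-0.0, 0.084, 0.997, -0.0]
contact_force: [2.0, -0.6, 0.4]
gripper_width: 1.001
grasp_force: 0.0
```

```bash
python3 -c "
from h import *
go(.632,-.291,.265,.408)
go(.632,-.291,.265,3.55)
"
```

```text
t 22.05 pos [0.4625 0.2107 0.2717] psi 2.974 F [ 2.  -0.6  0.4] w 1.001 q [ 0.34  0.46 -1.11  1.93  0.47  1.05  0.42]
offset [-0.2507 -0.4665  0.0065] | 0.53 ang [-1.000e-03 -0.000e+00  3.267e+00]
t 22.05 pos [0.4625 0.2107 0.2717] psi 2.974 F [ 2.  -0.6  0.4] w 1.001 q [ 0.34  0.46 -1.11  1.93  0.47  1.05  0.42]
offset [-0.2507 -0.4665  0.0065] | 0.53 ang [ 0.    -0.001 -0.733]
```

>>> {"name": "drive_tool", "arguments": {"deltas": [{"gripper":0,"offset":[-0.022,-0.042,0],"angular":[0,0,-0.15]},{"gripper":0,"offset":[-0.044,-0.084,0],"angular":[0,0,-0.3]},{"gripper":0,"offset":[-0.066,-0.126,0],"angular":[0,0,-0.45]},{"gripper":0,"offset":[-0.09,-0.168,0],"angular":[0,0,-0.6]},{"gripper":0,"offset":[-0.112,-0.21,0],"angular":[0,0,-0.733]}]}}

```text
t: 22.55
eef_pos: [0.5388, -0.0173, 0.2701]
tool_rot: [0.0, -0.205, 0.979, -0.0]
contact_force: [1.2, 1.3, -0.6]
gripper_width: 1.004
grasp_force: 0.0
```

```bash
python3 -c "
from h import *
go(.632,-.291,.27,3.55)
T=optics.read_camera('top');cv2.imwrite('pics/t7.png',T)
o=ortho('top',.038,x0=.55,x1=.72,y0=-.38,y1=-.2,s=2200,im=T)
p=ortho('top',.042,x0=.36,x1=.56,y0=.11,y1=.31,s=2000,im=T)
cv2.imwrite('pics/o7.png',np.hstack([cv2.resize(o,None,fx=1,fy=400/o.shape[0]),p[:400]]))"
```

```text
t 22.55 pos [ 0.5388 -0.0173  0.2701] psi -2.73 F [ 1.2  1.3 -0.6] w 1.004 q [ 0.82  0.58 -1.22  1.86  0.61  1.14  1.37]
offset [ 0.0242 -0.2882  0.0003] | 0.289 ang [-0.001  0.001  0.005]
```

View pics/o7.png

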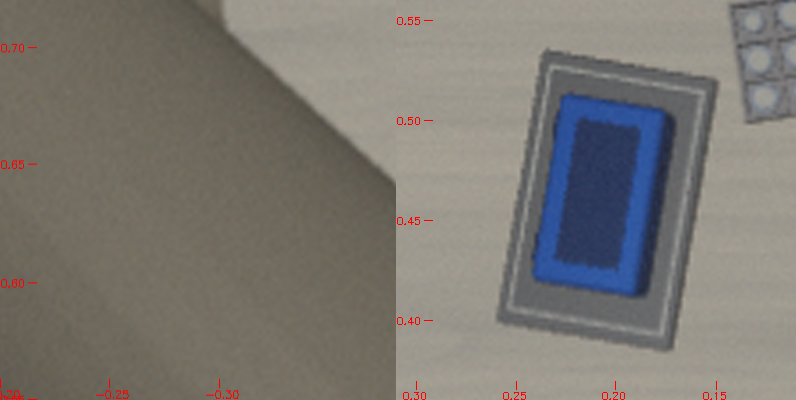

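>>> {"name": "drive_tool", "arguments": {"deltas": [{"gripper":0,"offset":[0,0,0],"angular":[0,0,0.18]},{"gripper":0,"offset":[0,0,0],"angular":[0,0,0.36]},{"gripper":0,"offset":[0,0,0],"angular":[0,0,0.54]},{"gripper":0,"offset":[0,0,0],"angular":[0,0,0.72]},{"gripper":0,"offset":[0,0,0],"angular":[0,0,0.9]}]}}

```text
t: 23.1
eef_pos: [0.5381, -0.0148, 0.2699]
tool_rot: [-0.0, 0.152, 0.988, -0.0]
contact_force: [-0.1, -0.8, 0.1]
gripper_width: 1.001
grasp_force: 0.0
```

>>> {"name": "drive_tool", "arguments": {"deltas": [{"gripper":0,"offset":[0,0,0],"angular":[0,0,0.18]},{"gripper":0,"offset":[0,0,0],"angular":[0,0,0.36]},{"gripper":0,"offset":[0,0,0],"angular":[0,0,0.54]},{"gripper":0,"offset":[0,0,0],"angular":[0,0,0.72]},{"gripper":0,"offset":[0,0,0],"angular":[0,0,0.9]}]}}

```text
t: 23.6
eef_pos: [0.5381, -0.0147, 0.2699]
tool_rot: [0.0, 0.485, 0.875, -0.0]
contact_force: [0.4, 0.1, -0.4]
gripper_width: 0.998
grasp_force: 0.0
```

>>> {"name": "drive_tool", "arguments": {"deltas": [{"gripper":0,"offset":[0,0,0],"angular":[0,0,0.18]},{"gripper":0,"offset":[0,0,0],"angular":[0,0,0.36]},{"gripper":0,"offset":[0,0,0],"angular":[0,0,0.54]},{"gripper":0,"offset":[0,0,0],"angular":[0,0,0.72]},{"gripper":0,"offset":[0,0,0],"angular":[0,0,0.9]}]}}

```text
t: 24.1
eef_pos: [0.5381, -0.0147, 0.2699]
tool_rot: [-0.0, 0.758, 0.653, -0.0]
contact_force: [-0.1, 0.0, 0.2]
gripper_width: 1.001
grasp_force: 0.0
```

```bash
python3 -c "
from h import *
go(.632,-.291,.265,.408)
"
```

```text
t 24.1 pos [ 0.5381 -0.0147  0.2699] psi 1.423 F [-0.1  0.   0.2] w 1.001 q [ 0.51  0.38 -0.74  1.88  0.3   0.99 -0.51]
offset [-0.2594  0.1336  0.0049] | 0.292 ang [-0.     0.     1.292]
```

q3 is unwinding (-0.74), so I'll carry on to the pad while turning back.

>>> {"name": "drive_tool", "arguments": {"deltas": [{"gripper":0,"offset":[-0.04,0.021,0],"angular":[0,0,0.18]},{"gripper":0,"offset":[-0.08,0.041,0],"angular":[0,0,0.36]},{"gripper":0,"offset":[-0.12,0.062,0],"angular":[0,0,0.54]},{"gripper":0,"offset":[-0.16,0.082,0],"angular":[0,0,0.72]},{"gripper":0,"offset":[-0.2,0.103,0],"angular":[0,0,0.9]}]}}

```text
t: 24.6
eef_pos: [0.6122, -0.229, 0.27]
tool_rot: [0.0, 0.937, 0.35, 0.0]
contact_force: [0.8, 0.6, 0.1]
gripper_width: 1.004
grasp_force: 0.0
```

```bash
python3 -c "
from h import *
go(.632,-.291,.265,.408)
"
```

```text
t 24.6 pos [ 0.6122 -0.229   0.27  ] psi 0.716 F [0.8 0.6 0.1] w 1.004 q [ 0.61  0.52 -0.49  1.62  0.27  1.07 -0.81]
offset [-0.0258  0.0598  0.005 ] | 0.065 ang [ 0.    -0.     0.392]
```

>>> {"name": "drive_tool", "arguments": {"deltas": [{"gripper":0,"offset":[-0.012,0.029,0],"angular":[0,0,0.18]},{"gripper":0,"offset":[-0.0258,0.0598,0.01],"angular":[0,0,0.36]},{"gripper":0,"offset":[-0.0258,0.0598,0.05],"angular":[0,0,0.392]},{"gripper":0,"offset":[-0.0258,0.0598,0.09],"angular":[0,0,0.392]},{"gripper":0,"offset":[-0.0258,0.0598,0.12],"angular":[0,0,0.392]}]}}

```text
t: 25.1
eef_pos: [0.6312, -0.289, 0.1472]
tool_rot: [-0.001, 0.979, 0.205, -0.001]
contact_force: [0.6, -0.5, -0.6]
gripper_width: 1.003
grasp_force: 0.0
```

```bash
python3 -c "
from h import *
go(.632,-.291,.0865,.408)
cv2.imwrite('pics/s8.png',cv2.resize(optics.read_camera('scene')[330:480,260:440],(720,600)))"
```

```text
t 25.1 pos [ 0.6312 -0.289   0.1472] psi 0.413 F [ 0.6 -0.5 -0.6] w 1.003 q [ 0.59  0.7  -0.37  1.6   0.3   0.9  -1.05]
offset [-0.      0.0022  0.0607] | 0.061 ang [-0.002  0.002  0.007]
```

View pics/s8.png

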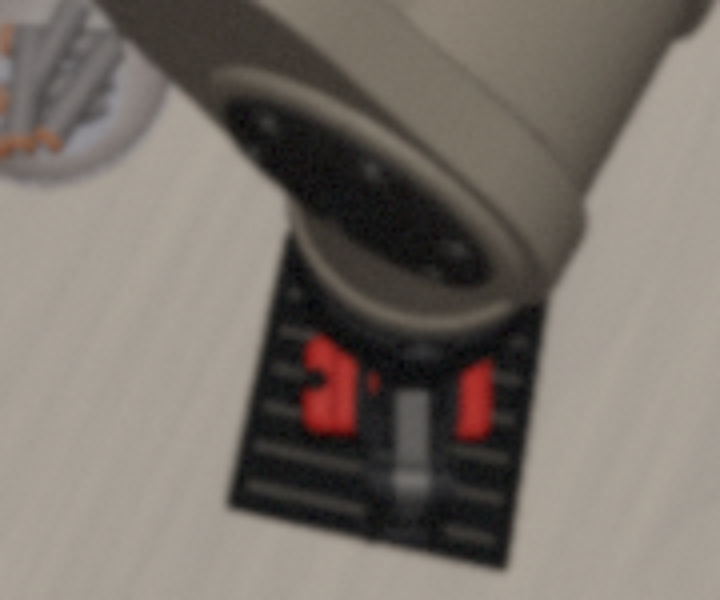

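>>> {"name": "drive_tool", "arguments": {"deltas": [{"gripper":0,"offset":[0,0.001,0.03],"angular":[0,0,0]},{"gripper":0,"offset":[0,0.001,0.05],"angular":[0,0,0]},{"gripper":0,"offset":[0,0.001,0.061],"angular":[0,0,0]},{"gripper":0,"offset":[0,0.001,0.061],"angular":[0,0,0]},{"gripper":0,"offset":[0,0.001,0.061],"angular":[0,0,0]}]}}

```text
t: 25.65
eef_pos: [0.6332, -0.2905, 0.0901]
tool_rot: [0.0, 0.979, 0.206, 0.001]
contact_force: [0.2, -0.3, 0.3]
gripper_width: 1.0
grasp_force: 0.0
```

>>> {"name": "drive_tool", "arguments": {"deltas": [{"gripper":100,"offset":[0,0,0],"angular":[0,0,0]},{"gripper":255,"offset":[0,0,0],"angular":[0,0,0]},{"gripper":255,"offset":[0,0,0],"angular":[0,0,0]},{"gripper":255,"offset":[0,0,0],"angular":[0,0,0]},{"gripper":255,"offset":[0,0,0],"angular":[0,0,0]}]}}

```text
t: 26.15
eef_pos: [0.633, -0.2907, 0.0897]
tool_rot: [0.0, 0.979, 0.205, 0.001]
contact_force: [-1.8, -1.0, 4.7]
gripper_width: 0.387
grasp_force: 41.8
```

>>> {"name": "drive_tool", "arguments": {"deltas": [{"gripper":255,"offset":[0,0,0],"angular":[0,0,0]},{"gripper":255,"offset":[0,0,0],"angular":[0,0,0]},{"gripper":255,"offset":[0,0,-0.02],"angular":[0,0,0]},{"gripper":255,"offset":[0,0,-0.06],"angular":[0,0,0]},{"gripper":255,"offset":[0,0,-0.1],"angular":[0,0,0]}]}}

```text
t: 26.65
eef_pos: [0.6316, -0.2901, 0.1886]
tool_rot: [-0.001, 0.979, 0.206, -0.001]
contact_force: [1.3, -0.0, -0.4]
gripper_width: 0.392
grasp_force: 41.3
```

```bash
python3 -c "
from h import *
go(.431,.0164,.187,.028)
"
```

```text
t 26.65 pos [ 0.6316 -0.2901  0.1886] psi 0.414 F [ 1.3 -0.  -0.4] w 0.392 q [ 0.6   0.65 -0.38  1.57  0.28  0.97 -1.03]
offset [-0.0603 -0.3613  0.0026] | 0.366 ang [-0.002  0.003  0.492]
```

>>> {"name": "drive_tool", "arguments": {"deltas": [{"gripper":255,"offset":[-0.007,-0.04,0],"angular":[0,0,0.1]},{"gripper":255,"offset":[-0.014,-0.084,0],"angular":[0,0,0.2]},{"gripper":255,"offset":[-0.021,-0.128,0],"angular":[0,0,0.3]},{"gripper":255,"offset":[-0.028,-0.172,0],"angular":[0,0,0.4]},{"gripper":255,"offset":[-0.036,-0.216,0],"angular":[0,0,0.492]}]}}

```text
t: 27.15
eef_pos: [0.5113, -0.1057, 0.1887]
tool_rot: [-0.0, 1.0, 0.012, -0.0]
contact_force: [1.7, 1.3, -0.6]
gripper_width: 0.388
grasp_force: 41.2
```

```bash
python3 -c "
from h import *
go(.431,.0164,.0905,.028)
"
```

```text
t 27.15 pos [ 0.5113 -0.1057  0.1887] psi 0.024 F [ 1.7  1.3 -0.6] w 0.388 q [ 0.38  0.4  -0.36  2.    0.2   0.77 -1.64]
offset [-0.0773 -0.124   0.0982] | 0.176 ang [-0.     0.    -0.005]
```

>>> {"name": "drive_tool", "arguments": {"deltas": [{"gripper":255,"offset":[-0.02,-0.032,0],"angular":[0,0,0]},{"gripper":255,"offset":[-0.044,-0.07,0],"angular":[0,0,0]},{"gripper":255,"offset":[-0.068,-0.108,0],"angular":[0,0,0]},{"gripper":255,"offset":[-0.078,-0.124,0.02],"angular":[0,0,0]},{"gripper":255,"offset":[-0.078,-0.124,0.06],"angular":[0,0,0]}]}}

```text
t: 27.65
eef_pos: [0.4316, 0.0174, 0.1304]
tool_rot: [-0.0, 1.0, 0.016, 0.003]
contact_force: [1.9, -1.3, -0.8]
gripper_width: 0.39
grasp_force: 41.3
```

>>> {"name": "drive_tool", "arguments": {"deltas": [{"gripper":255,"offset":[0,0,0.02],"angular":[0,0,0]},{"gripper":255,"offset":[0,0,0.03],"angular":[0,0,0]},{"gripper":255,"offset":[0,0,0.036],"angular":[0,0,0]},{"gripper":255,"offset":[0,0,0.036],"angular":[0,0,0]}]}}

```text
t: 28.05
eef_pos: [0.4314, 0.0146, 0.0928]
tool_rot: [0.0, 1.0, 0.014, -0.0]
contact_force: [-0.1, -0.4, -0.7]
gripper_width: 0.39
grasp_force: 41.3
```

```bash
python3 -c "
from h import *
go(.431,.0164,.0905,.028)
"
```

```text
t 28.05 pos [0.4314 0.0146 0.0928] psi 0.027 F [-0.1 -0.4 -0.7] w 0.39 q [ 0.11  0.46 -0.34  2.25  0.33  0.47 -2.04]
offset [-0.0003 -0.0019  0.0023] | 0.003 ang [ 0.     0.    -0.001]
```

>>> {"name": "drive_tool", "arguments": {"deltas": [{"gripper":255,"offset":[0,-0.002,0.002],"angular":[0,0,0]},{"gripper":255,"offset":[0,-0.002,0.003],"angular":[0,0,0]},{"gripper":140,"offset":[0,-0.002,0.003],"angular":[0,0,0]},{"gripper":80,"offset":[0,-0.002,0.003],"angular":[0,0,0]},{"gripper":0,"offset":[0,-0.002,0.003],"angular":[0,0,0]}]}}

```text
t: 28.55
eef_pos: [0.4314, 0.0165, 0.0902]
tool_rot: [0.0, 1.0, 0.014, 0.0]
contact_force: [-1.1, 0.0, -0.6]
gripper_width: 0.779
grasp_force: 0.0
```

>>> {"name": "drive_tool", "arguments": {"deltas": [{"gripper":0,"offset":[0,0,0],"angular":[0,0,0]},{"gripper":0,"offset":[0,0,0],"angular":[0,0,0]},{"gripper":0,"offset":[0,0,-0.04],"angular":[0,0,0]},{"gripper":0,"offset":[0,0,-0.09],"angular":[0,0,0]},{"gripper":0,"offset":[0,0,-0.14],"angular":[0,0,0]}]}}

```text
t: 29.05
eef_pos: [0.4305, 0.0167, 0.2312]
tool_rot: [-0.0, 1.0, 0.014, -0.001]
contact_force: [1.4, -0.9, -0.3]
gripper_width: 1.0
grasp_force: 0.0
```

>>> {"name": "drive_tool", "arguments": {"deltas": [{"gripper":0,"offset":[0.01,0.04,-0.03],"angular":[0,0,0]},{"gripper":0,"offset":[0.02,0.08,-0.04],"angular":[0,0,0]},{"gripper":0,"offset":[0.03,0.12,-0.04],"angular":[0,0,0]},{"gripper":0,"offset":[0.04,0.16,-0.04],"angular":[0,0,0]},{"gripper":0,"offset":[0.05,0.2,-0.04],"angular":[0,0,0]}]}}

```text
t: 29.55
eef_pos: [0.4868, -0.1837, 0.2702]
tool_rot: [0.0, 1.0, 0.014, 0.0]
contact_force: [1.6, 1.2, -0.5]
gripper_width: 1.002
grasp_force: 0.0
```

>>> {"name": "drive_tool", "arguments": {"deltas": [{"gripper":0,"offset":[0,0.04,0],"angular":[0,0,0]},{"gripper":0,"offset":[0,0.08,0],"angular":[0,0,0]},{"gripper":0,"offset":[0,0.12,0],"angular":[0,0,0]},{"gripper":0,"offset":[0,0.15,0],"angular":[0,0,0]},{"gripper":0,"offset":[0,0.15,0],"angular":[0,0,0]}]}}

```text
t: 30.05
eef_pos: [0.4893, -0.3372, 0.2694]
tool_rot: [0.001, 1.0, 0.01, -0.0]
contact_force: [-0.7, -0.6, 0.4]
gripper_width: 1.003
grasp_force: 0.0
```

```bash
python3 -c "
from h import *
go(.431,.0164,.0905,.028)
cv2.imwrite('pics/t9.png',ortho('top',.008))
a=ortho('top',.034)[:450]
m=cv2.inRange(a,(0,0,90),(60,60,255)); n,l,s,c=cv2.connectedComponentsWithStats(m)
for i in np.argsort(-s[1:,4])[:3]+1:
  p=np.argwhere(l==i)[:,::-1].astype(np.float32); print(s[i],.75-c[i][1]/1100,.4-c[i][0]/1100,cv2.minAreaRect(p))"
```

```text
t 30.05 pos [ 0.4893 -0.3372  0.2694] psi 0.021 F [-0.7 -0.6  0.4] w 1.003 q [ 0.69  0.39 -0.25  1.78  0.12  0.99 -1.16]
offset [-0.0509 -0.3551  0.1782] | 0.401 ang [ 0.003  0.001 -0.01 ]
[ 405  310   37   77 2622] 0.4340302336869843 0.015144580819638043 ((423.0, 347.9999694824219), (75.99998474121094, 35.99999237060547), 90.0)
[ 12 106   5   8  21] 0.6506493506493507 0.38727272727272727 ((14.0, 109.5), (7.0, 4.0), 90.0)
[ 12 162   5   8  21] 0.5997402597402597 0.38727272727272727 ((14.0, 165.5), (7.0, 4.0), 90.0)
```

View pics/t9.png

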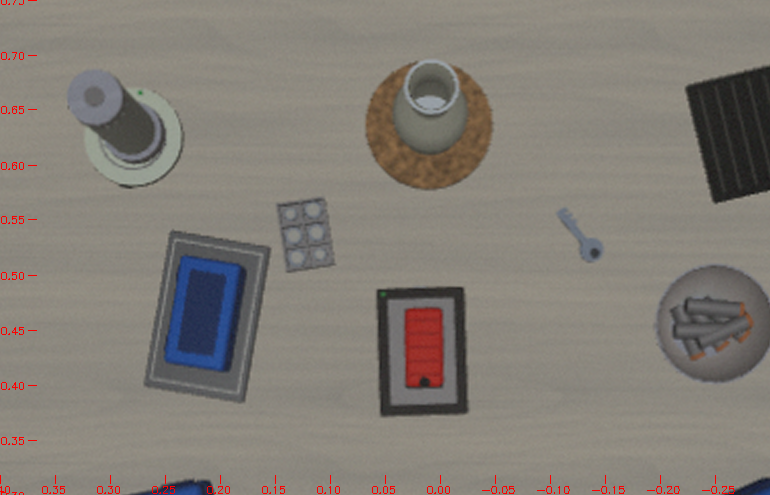

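The final view shows all four items seated on their places, each within about 3 mm of centre. The bowl is undisturbed and the arm is clear, so I'm handing in.

```bash
python3 -c "
from station import bot
print(bot.hand_in())"
```

```text
the job is handed in; nothing more can be done
None
```

I handed the job in at about 30 s: the lamp, rear light, vase and blue case are back on their own places, each about 3 mm or less off centre in the last camera view; the bowl did not move, and no verdict was returned.

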